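# Take the torch out of its lidded case and hold it up level

## Task

Lift the loose lid off the case by its knob and set it down, without dropping it, right way up and flat on the worktop clear of the case. Then draw the torch out of its sloping sleeve, turn it until it lies level and finish while still holding it like that, still, in the gripper, at least 25 cm above the worktop, clear of the case and the lid. Leave the oil filter, the brake pad and the roll of tape where they are.

Things in the scene. Friction and masses are not known exactly. Their poses are not given: they have to be found in the camera images.
- case: open grey box fixed to the worktop, 158 (x) x 132 (y) x 118 mm high, walls and floor 4 mm. Origin: centre of its underside; z up; x points away from the robot (yaw -0.6 to -0.05). A bead round the outside (174 x 148 mm over all, top face 100 mm up) carries the lid. Inside a wooden sleeve on the line y = 0 holds the torch sloping: lens down and towards +x, tail up and towards -x.
- sleeve (a point): centre of the sleeve's open mouth, x axis of the torch's slope (42 degrees down, into the sleeve). The sleeve is a closed wooden tube, 41 mm wide and 40 mm high inside, 45 mm deep, 51 mm wide outside. Behind it a 24 mm wide rest stands under the middle of the torch; beside the torch's free rear half about 48 mm is clear to the case wall on each side.
- lid: loose grey lid, an upside-down tray 172 (x) x 146 x 42 mm high, walls 4 mm, 0.2 to 0.35 kg; it sits over the case with 3 mm play, standing on the bead; lift it 30 mm to come free. Origin: centre of its skirt's underside (100 mm up on the case, 0 when set down); z up, x as the case's. Black knob at its centre: neck 18 mm wide, head 26 mm wide from 52 to 72 mm above the origin, top at 75 mm.
- torch: small black torch, 140 mm long, 0.09 to 0.16 kg: a round body that widens steadily from 25 mm diameter at the tail to 36 mm at the head (the last 25 mm at the lens are 36 mm). Its body origin lies on its outer face near mid-length and its body axes are skew to the torch: use the two points.
- torch_grip (a point): point on the torch's centre line 24 mm from the tail end, 114 mm from the lens: a good grip (27 mm diameter). x axis: along the torch to the lens. In the case it lies about 107 mm up, x points 42 degrees down, and the tail end stands about 132 mm high (14 mm over the case's rim). The torch sits loosely (2 mm play) and is free once drawn 45 mm along -x.
- torch_lens (a point): centre of the torch's lens face, same axes as torch_grip.
- free_spot (a point): point on the worktop (z = 0), fixed, in the middle of the free part to the left of the case: an area of at least 180 mm in y and 200 mm in x, where the lid fits with its x axis along world x. Left of it the worktop has a gap from y = -0.01 to y = 0.07; tall grey fabric bins, 0.25 m high, stand beyond x = 0.56 (y from -0.30 leftwards): keep the lid's corners clear of them.
- oil_filter: bystander: blue and white oil filter, a cylinder 72 mm across and 94 mm high, standing. Origin: centre of its underside.
- brake_pad_0: bystander: dark brake pad 55 x 90 x 13 mm, lying flat. Origin: centre of its underside.
- tape_roll: bystander: roll of black tape, 62 mm across and 19 mm high, lying flat. Origin: centre of its underside.

How it is judged:
On the way:
1. the lid stands flat and right way up on the worktop, clear of the case and let go (height (world z) of lid below 0.012 m and angle between lid's own z axis and vertical below 0.1 rad and horizontal distance between lid and case above 0.13 m and contact force between the fingers and lid below 0.2 N and contact force between lid and case below 0.2 N), for 0.2 s.
At the end, for the whole second after the job is handed in: Torch held still in the fingers, grip point over 24 cm and lens over 20 cm up, axis within 17 degrees of level, touching neither case nor lid; lid let go, at rest, right way up and flat on the worktop (tilt under 0.1 rad, underside under 12 mm), its centre over 13 cm from the case's (all of step 1 and height (world z) of torch_grip above 0.24 m and height (world z) of torch_lens above 0.2 m and angle between torch_grip's own x axis and vertical between 1.27 and 1.87 rad and contact force between the fingers and torch above 1 N and contact force between torch and case below 0.1 N and contact force between torch and lid below 0.1 N and linear speed of each of torch, lid below 0.05 m/s); the arm keeps its last pose, push and grip.
It fails at once if the oil filter was moved more than 3 cm (distance of oil_filter from where it was at the start of the episode above 0.03 m).
It fails at once if the brake pad was moved more than 3 cm (distance of brake_pad_0 from where it was at the start of the episode above 0.03 m).
It fails at once if the roll of tape was moved more than 3 cm (distance of tape_roll from where it was at the start of the episode above 0.03 m).
It fails at once if the lid was dropped (falling freely faster than 0.8 m/s) (contact force between the fingers and lid below 0.05 N and linear speed of lid above 0.8 m/s).
It also fails if it takes over 64 s, if anything falls off the work surface, if the arm or the gripper's body presses on something with over 40 N, if the wrist force passes 120 N, or if a joint passes its speed limit or range.

## Robot

A 6-joint arm with a two-finger parallel gripper is mounted at the origin on a cart in front of the work surface, level with it; the furniture and walls round the work are solid. World frame = base frame: x ahead of the robot, y to its left, z up, the work surface at z = 0. Lengths are in m, angles in rad, forces in N, time in s.
With the tool pointing down it reaches from about 0.25 to 0.775 m from the base axis. Payload 4 kg.
Tool frame: the origin (TCP) lies at the very end of the fingers, on their centre line; the grasp point (between the pads) lies 19 mm behind it; z points along the fingers, y is the line along which they close (so a half turn about z gives the same grasp; the last joint's range is limited). The gripper opens to 94 mm and grips with 3 to 60 N. Pads are 16 mm wide; open, the fingers measure 119 mm over their backs; the gripper's body (75 mm by 177 mm) begins 78 mm behind the grasp point.
Start: joints at [-1.244, 0.087, 1.371, -0, 1.684, -0.103], TCP at [0.229, -0.5, 0.206] pointing down, gripper open.
Joint ranges: [-3.1, 3.1], [-0.76, 2.03], [0.27, 2.55], [-1.08, 4.22], [0.17, 2.65], [-2.57, 2.57]. Speed limits (rad/s): [2.79, 2.79, 3.14, 3.14, 3.14, 3.14].

## Interface

Orientations are given as [roll, pitch, yaw] about the fixed x, y, z axes, in that order (R = Rz(yaw) Ry(pitch) Rx(roll)).
In Python, from bench import robot gives the robot as it stands. The module is installed in compiled form; this text tells all that it offers.
- The arm moves only by the tool move_arm, never from a script. Its argument "deltas" is one flat list of numbers, 7 for each row, row after row: the turn, a rotation vector about the tool's x, y, z in rad, then the shift along the tool's x, y, z in cm, then the closure, from -1 (fully open) to 1 (shut). A call has 1 to 8 rows; each row is the pose to reach, as a shift and turn from the pose commanded when the call began, along the tool's axes at that moment; what a row does not reach only later rows make up. A row lasts 1/10 s, in which the tool goes at most 50 mm and 8.59 degrees, less where a joint would pass 70% of its speed; a pose out of reach is approached as far as the arm can. A call with a gripper value outside its range is refused whole. The fingers move at their own pace and stop on an object; the grip force is fixed at half the most. Time passes only in rows, so rows that repeat a pose let the fingers close. It gives the time, the measured TCP pose, the force, the opening and the grip force at its end, in the units of the state.
- robot.get_obs(): the state, without advancing time (a new reading comes with each control period).
- robot.snapshot(name): name is "scene" or "top" or "wrist"; returns a dict with "image" (384x512x3 uint8, red, green, blue), "depth" (384x512 float32, m along the optical axis (not along the pixel's ray), 0 where there is no reading), "fov_y" (degrees; the focal length in pixels is half the picture's height over the tangent of half this angle, whatever the lens; pixels are square), "cx", "cy" (the principal point, pixels), "D" ([k1, k2, p1, p2, k3] as OpenCV has them; the pictures are not rectified), "origin" and "orientation" of the camera in the world; the wrist camera has in their place "T_tool_cam" (4x4, takes a point from camera to tool coordinates, whose origin is the TCP and whose axes are the flange's). Camera axes: x right, y up, looking along -z (the intrinsics and any distortion apply to the point x, -y, -z); pixel columns grow to the right and rows downward; lengths in m; the calibration is good to about 2 mm. A picture is of the moment at which its call begins: read the wrist's pose just before it.
- robot.close_job(): hands the job in; it is judged then, once.
The state is a dict: "time": time; "joint_positions": joint angles; "qvel": joint speeds; "joint_torque": joint torques, N m; "tool_pos": TCP position; "ee_rot": TCP orientation; "wrist_force": force on the tool from outside, world axes, zero at the start; "wrist_torque": the same for the moment, N m; "width": finger opening in m; "finger_force": force on a finger pad.
Only numpy, scipy, OpenCV 4.12 (cv2) and the standard library are available. Lean on these libraries where they do the work, as an engineer would, in place of code of your own. Each camera call takes 0.05 s, during which the arm holds its last target. There are 200 camera calls.

## Working session

There is one attempt and no reset: what is moved stays moved. The work goes in short steps, Python scripts to look and compute and a tool call to move; the robot and the scene stay as the last step left them, time stands still between calls to the robot, and variables do not carry over. Pictures are saved under pics/ and viewed, at most 10 in all, crops included, and the job is handed in when it is done.

Besides the shell and the picture viewer there is one more tool, called by a JSON object that holds its "api" and its "payload", one argument or row to a line. move_arm: Moves the arm, as the interface text tells. Its arguments: {"type":"object","properties":{"deltas":{"type":"array","items":{"type":"number"}}},"required":["deltas"]}

```bash
mkdir -p pics
cat > h.py <<'E'
import numpy as np, cv2
from scipy.spatial.transform import Rotation as R
from bench import robot
def snap(n):
    o=robot.get_obs(); s=robot.snapshot(n)
    f=192/np.tan(np.radians(s['fov_y'])/2)
    s['K']=np.array([[f,0,s['cx']],[0,f,s['cy']],[0,0,1]])
    if 'T_tool_cam' in s and n=='wrist':
        T=np.eye(4);T[:3,:3]=R.from_euler('xyz',o['ee_rot']).as_matrix();T[:3,3]=o['tool_pos']
        s['T']=T@np.array(s['T_tool_cam'])
    else:
        T=np.eye(4);q=np.array(s['orientation'])
        T[:3,:3]=q if q.shape==(3,3) else (R.from_euler('xyz',q) if q.size==3 else R.from_quat(q)).as_matrix()
        T[:3,3]=s['origin'];s['T']=T
    return s
def rays(s,uv):
    p=cv2.undistortPoints(np.float64(uv).reshape(-1,1,2),s['K'],np.array(s['D'],float)).reshape(-1,2)
    d=np.c_[p[:,0],-p[:,1],-np.ones(len(p))]
    return s['T'][:3,3],d@s['T'][:3,:3].T
def onz(s,uv,z):
    o,d=rays(s,uv); return o+d*((z-o[2])/d[:,2])[:,None]
def cloud(s):
    v,u=np.mgrid[:384,:512]; o,d=rays(s,np.c_[u.ravel(),v.ravel()])
    P=(o+d*s['depth'].reshape(-1,1)).reshape(384,512,3); P[s['depth']==0]=np.nan
    return P
def save(s,n): cv2.imwrite(f'pics/{n}.png',s['image'][:,:,::-1])
E
python3 - <<'E'
from h import *
for n in('top','scene'):
    s=snap(n);save(s,n);np.savez(n,P=cloud(s),im=s['image']);print(n,s['fov_y'],s['origin'],s['orientation'],s['D'])
print(robot.get_obs())
E
```

```text
top 49.64309866325161 [ 0.43048477 -0.38513977  1.06665321] [ 1.13966009e-01  7.70001944e-04 -1.56680761e+00] [-0.02527783  0.          0.          0.          0.        ]
scene 49.6760514809477 [ 0.09890872 -1.11650826  0.64175121] [ 1.00687989 -0.01254812 -0.55633096] [-0.1450445  0.         0.         0.         0.       ]
{'time': 0.1, 'joint_positions': array([-1.24407408e+00,  8.78916780e-02,  1.37206588e+00, -2.70745391e-05,
        1.68358118e+00, -1.03116837e-01]), 'qvel': array([ 0.00083108, -0.00168214, -0.00357287, -0.00102222,  0.00020974,
       -0.00120947]), 'joint_torque': array([ 1.83315758e-03, -3.41253304e+01, -3.03302658e+01,  7.19784200e-02,
        3.04274890e-02, -9.93321282e-05]), 'tool_pos': array([ 0.22902352, -0.49952412,  0.20443431]), 'ee_rot': array([-3.13965413e+00, -1.73553223e-04,  4.29835898e-01]), 'wrist_force': array([ 0.37222634,  0.27485874, -0.23893108]), 'wrist_torque': array([-0.01668887, -0.0097418 , -0.00047098]), 'finger_force': 0.0, 'width': 0.09409882465679699}
```

View pics/top.png

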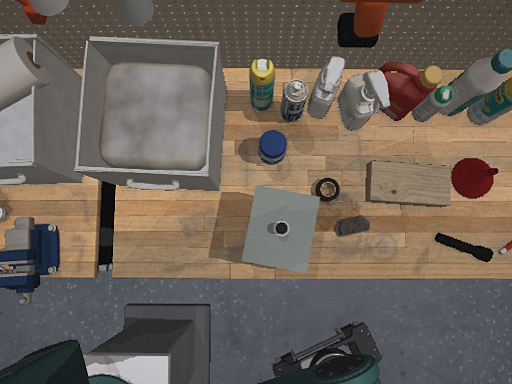

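View pics/scene.png

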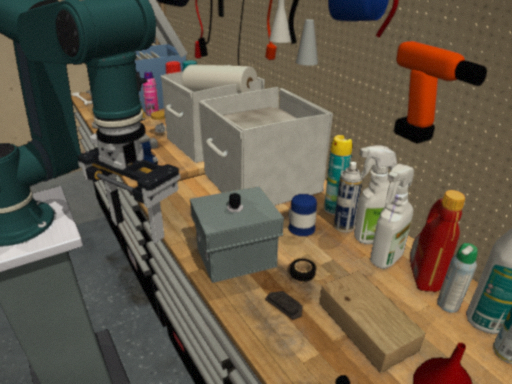

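The top view shows the lid (pixels 243–320, 185–271, knob at 281,228), the blue filter (272,147), the tape (327,189), the pad (351,226), and free worktop at columns 115–240. The scene view agrees. Next I'll measure the lid from the depth mask.

Run:
```python
from h import *
z=np.load('top.npz');P=z['P'];Z=P[:,:,2]
def rect(m,l):
    n,lab,st,c=cv2.connectedComponentsWithStats(m.astype(np.uint8))
    for i in range(1,n):
        if st[i,4]<40: continue
        q=P[lab==i]; r=cv2.minAreaRect(q[:,:2].astype(np.float32)); print(l,st[i],np.round(np.nanmedian(q,0),4),r)
roi=np.zeros(Z.shape,bool); roi[120:275,225:380]=1
rect(roi&(Z>.13)&(Z<.155),'lidtop'); rect(roi&(Z>.155)&(Z<.2),'knob'); rect(roi&(Z>.008)&(Z<.03),'low'); rect(roi&(Z>.08)&(Z<.11),'filter')
for v,u in((230,180),(230,220),(275,180),(277,180),(279,180),(230,120),(230,116),(230,112),(230,105),(188,150),(192,150),(180,220),(185,215)): print(v,u,np.round(P[v,u],3))
```

```text
lidtop [ 242  185   79   89 4961] [ 0.4589 -0.4353  0.1409] ((0.46044859290122986, -0.4356131851673126), (0.14620307087898254, 0.17233261466026306), 79.43817901611328)
knob [276 222  12  12 114] [ 0.4602 -0.4356  0.1728] ((0.46140894293785095, -0.43477296829223633), (0.023805338889360428, 0.023876091465353966), 89.03410339355469)
low [341 120  21  11  55] [ 0.7271 -0.6143  0.0195] ((0.7301916480064392, -0.6210352182388306), (0.052277881652116776, 0.016974955797195435), 67.86121368408203)
low [365 163  15  40 103] [ 0.5693 -0.6609  0.0174] ((0.5784277319908142, -0.6623488664627075), (0.10459960252046585, 0.031873539090156555), 15.278125762939453)
low [316 178  24  24 315] [ 0.5649 -0.5621  0.0171] ((0.5647459626197815, -0.5617457628250122), (0.057543229311704636, 0.05975336581468582), 45.474422454833984)
low [339 217  28  18 351] [ 0.4713 -0.623   0.0119] ((0.47413933277130127, -0.6224005818367004), (0.03705783933401108, 0.07097127288579941), 12.033960342407227)
filter [260 130  27  27 579] [ 0.6659 -0.4192  0.0914] ((0.667487382888794, -0.4195680618286133), (0.0643073096871376, 0.06304674595594406), 0.10008823871612549)
230 180 [ 0.46  -0.184 -0.002]
230 220 [ 0.46  -0.286 -0.002]
275 180 [ 0.346 -0.187  0.   ]
277 180 [ 0.341 -0.187  0.001]
279 180 [ 0.265 -0.039 -0.798]
230 120 [ 0.459 -0.029 -0.   ]
230 116 [ 0.459 -0.017 -0.005]
230 112 [ 0.463  0.044 -0.148]
230 105 [ 0.461  0.045 -0.096]
188 150 [ 0.548 -0.144  0.155]
192 150 [ 0.558 -0.103 -0.004]
180 220 [ 0.589 -0.285  0.005]
185 215 [nan nan nan]
```

```bash
cat >> h.py <<'E'
def go(p,rpy):
    o=robot.get_obs(); A=R.from_euler('xyz',o['ee_rot']); B=R.from_euler('xyz',rpy)
    print('at',np.round(o['tool_pos'],4),np.round(o['ee_rot'],3),'w',round(o['width'],4),'f',o['finger_force'],np.round(o['wrist_force'],1),'t',o['time'])
    print('turn',np.round((A.inv()*B).as_rotvec(),3),'cm',np.round(A.inv().apply(np.array(p)-o['tool_pos'])*100,2))
E
python3 - <<'E'
from h import *
go([.461,-.435,.23],[np.pi,0,-.185])
E
```

```text
at [ 0.229  -0.4995  0.2044] [-3.14 -0.    0.43] w 0.0941 f 0.0 [ 0.4  0.3 -0.2] t 0.1
turn [-0.002  0.     0.615] cm [23.78  3.8  -2.56]
```

{"api": "move_arm", "payload": {
  "deltas": [0, 0, 0.15, 4, 0.6, -2.5, -0.2, 0, 0, 0.3, 8, 1.3, -2.5, -0.2, 0, 0, 0.45, 12.5, 2, -2.5, -0.2, 0, 0, 0.6, 17, 2.7, -2.5, -0.2, 0, 0, 0.615, 21, 3.4, -2.5, -0.2, 0, 0, 0.615, 23.8, 3.8, -2.5, -0.2, 0, 0, 0.615, 23.8, 3.8, -2.5, -0.2, 0, 0, 0.615, 23.8, 3.8, -2.5, -0.2]
}}

```text
time: 0.9
tool_pos: [0.4613, -0.435, 0.2295]
ee_rot: [-3.141, 0.002, -0.184]
wrist_force: [0.3, -0.4, 0.6]
width: 0.0563
finger_force: 0.0
```

Run:
```python
from h import *
s=snap('wrist');save(s,'w1');P=cloud(s);Z=P[:,:,2]
m=(Z>.165)&(Z<.182); q=P[m]; print(m.sum(),np.round(np.median(q,0),4) if m.sum() else 0, cv2.minEnclosingCircle(q[:,:2].astype(np.float32)) if m.sum() else 0)
m=(Z>.13)&(Z<.15); q=P[m];print(m.sum(),cv2.minAreaRect(q[:,:2].astype(np.float32)),np.median(q[:,2]))
go([.461,-.435,.147],[np.pi,0,-.185])
```

```text
1011 [ 0.4643 -0.4343  0.1756] ((0.5139589905738831, -0.363688588142395), 0.1001993715763092)
33342 ((0.4891321063041687, -0.37701159715652466), (0.2849707305431366, 0.1956155151128769), 66.24394989013672) 0.14316030147287842
at [ 0.4607 -0.4355  0.2299] [-3.141e+00  1.000e-03 -1.850e-01] w 0.0565 f 0.0 [ 0.7 -0.4 -0.6] t 0.95
turn [-0.     0.001 -0.   ] cm [ 0.03 -0.05  8.29]
```

View pics/w1.png

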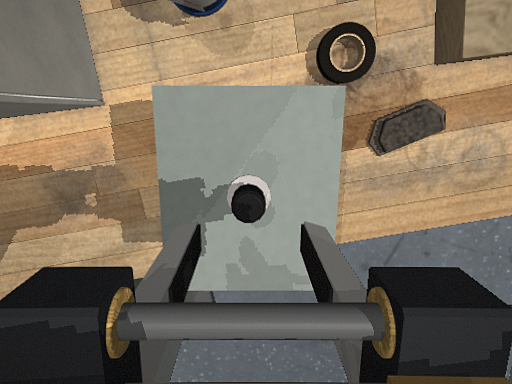

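The wrist view shows the knob (248,203) centred between the fingers (columns ~200–303), and the lid square to the tool. Next: descend and grip.

{"api": "move_arm", "payload": {
  "deltas": [0, 0, 0, 0, 0, 3, -0.2, 0, 0, 0, 0, 0, 6, -0.2, 0, 0, 0, 0, 0, 8.2, -0.2, 0, 0, 0, 0, 0, 8.2, -0.2, 0, 0, 0, 0, 0, 8.2, 1, 0, 0, 0, 0, 0, 8.2, 1, 0, 0, 0, 0, 0, 8.2, 1, 0, 0, 0, 0, 0, 8.2, 1]
}}

```text
time: 1.75
tool_pos: [0.4619, -0.4353, 0.1502]
ee_rot: [3.141, -0.002, -0.185]
wrist_force: [0.6, 2.8, 2.5]
width: 0.0275
finger_force: 1.6
```

{"api": "move_arm", "payload": {
  "deltas": [0, 0, 0, 0, 0, -0.5, 1, 0, 0, 0, 0, 0, -1.5, 1, 0, 0, 0, 0, 0, -3, 1, 0, 0, 0, 0, 0, -4.5, 1, 0, 0, 0, 0, 0, -6, 1, 0, 0, 0, 0, 0, -7, 1, 0, 0, 0, 0, 0, -7, 1, 0, 0, 0, 0, 0, -7, 1]
}}

```text
time: 2.55
tool_pos: [0.4614, -0.4354, 0.2187]
ee_rot: [3.141, -0.0, -0.185]
wrist_force: [0.1, -1.2, -2.9]
width: 0.0249
finger_force: 30.0
```

Run:
```python
from h import *
s=snap('scene');save(s,'s2')
go([.45,-.18,.217],[np.pi,0,0])
```

```text
at [ 0.4611 -0.4352  0.2178] [-3.141e+00  1.000e-03 -1.850e-01] w 0.0248 f 29.999402090907097 [-0.8  0.6 -2.2] t 2.6
turn [-0.001  0.001 -0.185] cm [ -5.8  -24.88   0.1 ]
```

View pics/s2.png

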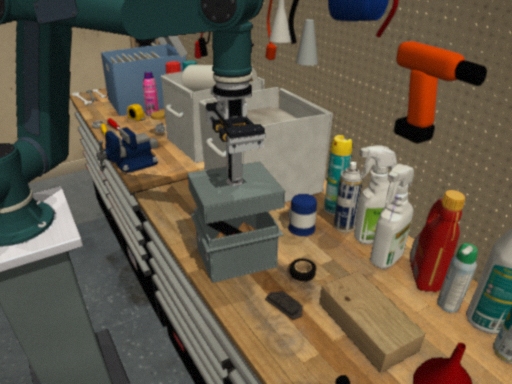

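The lid is off and hanging level over the case (pixels 190–283, 165–220). Next: carry it to (0.45, -0.18) and turn it to yaw 0.

{"api": "move_arm", "payload": {
  "deltas": [0, 0, -0.03, -1, -2, 0, 1, 0, 0, -0.08, -2, -5.5, 0, 1, 0, 0, -0.13, -3, -9.5, 0, 1, 0, 0, -0.185, -4, -13.5, 0, 1, 0, 0, -0.185, -5, -17.5, 0, 1, 0, 0, -0.185, -5.5, -21.5, 0, 1, 0, 0, -0.185, -5.8, -24, 0, 1, 0, 0, -0.185, -5.8, -24.9, 0, 1]
}}

```text
time: 3.4
tool_pos: [0.4497, -0.1774, 0.2178]
ee_rot: [-3.14, 0.001, 0.003]
wrist_force: [0.1, -0.7, -2.2]
width: 0.025
finger_force: 30.0
```

Run:
```python
from h import *
s=snap('scene');save(s,'s3')
z=snap('top');P=cloud(z);Z=P[:,:,2]
roi=np.zeros(Z.shape,bool);roi[170:280,100:330]=1
roi[:,250:]&=True
print('z lid under/edges', np.nanmax(Z[190:275,255:310]))
m=roi&(Z>.17)&(Z<.24);m[:,240:]=0
q=P[m];print(m.sum(),np.round(np.nanpercentile(q,[2,50,98],axis=0),3))
go([.45,-.18,.052],[np.pi,0,0])
```

```text
z lid under/edges 0.13335315917459578
4031 [[ 0.364 -0.257  0.174]
 [ 0.477 -0.194  0.208]
 [ 0.57  -0.081  0.231]]
at [ 0.4501 -0.1791  0.2179] [-3.142e+00  1.000e-03  2.000e-03] w 0.0255 f 29.999541942961514 [-0.2 -0.8 -2.3] t 3.5
turn [-0.     0.001  0.002] cm [1.000e-02 9.000e-02 1.659e+01]
```

View pics/s3.png

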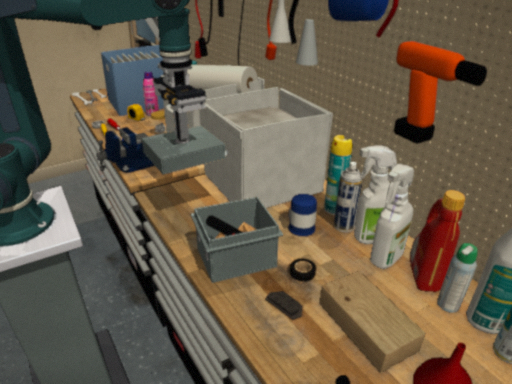

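The lid is level over the free area, clear of the bin, and the case is open with the torch visible at (225,225). Lowering it.

{"api": "move_arm", "payload": {
  "deltas": [0, 0, 0, 0, 0, 3, 1, 0, 0, 0, 0, 0, 6, 1, 0, 0, 0, 0, 0, 9, 1, 0, 0, 0, 0, 0, 12, 1, 0, 0, 0, 0, 0, 14, 1, 0, 0, 0, 0, 0, 15.5, 1, 0, 0, 0, 0, 0, 16, 1, 0, 0, 0, 0, 0, 16, 1]
}}

```text
time: 4.3
tool_pos: [0.4495, -0.1807, 0.0574]
ee_rot: [-3.141, 0.002, -0.002]
wrist_force: [0.6, 0.3, -2.0]
width: 0.0253
finger_force: 30.0
```

{"api": "move_arm", "payload": {
  "deltas": [0, 0, 0, 0, 0, 0.2, 1, 0, 0, 0, 0, 0, 0.4, 1, 0, 0, 0, 0, 0, 0.6, 1, 0, 0, 0, 0, 0, 0.8, 1, 0, 0, 0, 0, 0, 0.8, 1]
}}

```text
time: 4.8
tool_pos: [0.4501, -0.1799, 0.0504]
ee_rot: [3.142, 0.0, -0.0]
wrist_force: [-0.6, 0.1, -2.5]
width: 0.0253
finger_force: 30.0
```

{"api": "move_arm", "payload": {
  "deltas": [0, 0, 0, 0, 0, 0.1, 1, 0, 0, 0, 0, 0, 0.2, 1, 0, 0, 0, 0, 0, 0.3, 1, 0, 0, 0, 0, 0, 0.3, 1]
}}

```text
time: 5.2
tool_pos: [0.4503, -0.18, 0.0502]
ee_rot: [3.141, -0.001, 0.0]
wrist_force: [-4.4, 2.4, 10.7]
width: 0.025
finger_force: 30.0
```

Contact (10.7 N). Back off slightly, release, and rise.

{"api": "move_arm", "payload": {
  "deltas": [0, 0, 0, 0, 0, -0.2, 1, 0, 0, 0, 0, 0, -0.2, 0.4, 0, 0, 0, 0, 0, -0.2, 0.2, 0, 0, 0, 0, 0, -0.2, -0.2, 0, 0, 0, 0, 0, -0.2, -0.2, 0, 0, 0, 0, 0, -3, -0.2, 0, 0, 0, 0, 0, -7, -0.2, 0, 0, 0, 0, 0, -11, -0.2]
}}

```text
time: 6.0
tool_pos: [0.4497, -0.1797, 0.1579]
ee_rot: [-3.141, 0.002, -0.0]
wrist_force: [-0.2, 0.2, 0.2]
width: 0.0563
finger_force: 0.0
```

Run:
```python
from h import *
z=snap('top');save(z,'t4');P=cloud(z);Z=P[:,:,2]
m=np.zeros(Z.shape,bool);m[170:280,115:240]=1;m&=(Z>.03)&(Z<.055)
q=P[m];print(m.sum(),np.round(np.nanpercentile(q,[2,50,98],axis=0),3))
A=np.c_[q[:,:2],np.ones(len(q))];print(np.linalg.lstsq(A,q[:,2],rcond=None)[0])
im=z['image'][170:285,225:335];cv2.imwrite('pics/t4c.png',cv2.resize(im[:,:,::-1],None,fx=5,fy=5))
go([.34,-.36,.26],[np.pi,0,-.185])
```

```text
2531 [[ 0.364 -0.255  0.036]
 [ 0.434 -0.193  0.041]
 [ 0.564 -0.113  0.046]]
[0.00237482 0.00101825 0.04003431]
at [ 0.4535 -0.1817  0.1665] [ 3.135 -0.011 -0.   ] w 0.0563 f 0.0 [ 1.6 -1.   4.3] t 6.05
turn [ 0.005 -0.012  0.185] cm [-11.24  17.89  -9.36]
```

View pics/t4c.png

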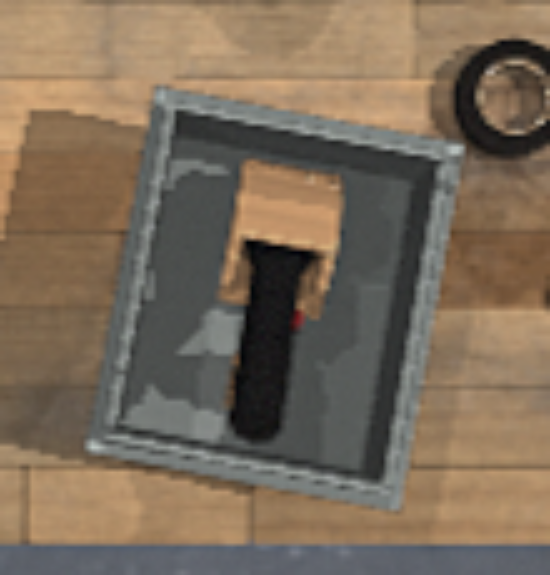

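The lid is flat (plane fit level, top at 41 mm). The crop shows the torch on the case's centre line, tail at crop (255,430), or top-view pixel ~(276,256). Next: measure the case and torch.

Run:
```python
from h import *
z=snap('top');P=cloud(z);Z=P[:,:,2];im=z['image'].astype(int)
roi=np.zeros(Z.shape,bool);roi[180:276,238:322]=1
m=roi&(Z>.111)&(Z<.124); 
n,lab,st,c=cv2.connectedComponentsWithStats(m.astype(np.uint8),connectivity=8)
i=1+np.argmax(st[1:,4]);q=P[lab==i];r=cv2.minAreaRect(q[:,:2].astype(np.float32));print('rim',r,len(q))
C=np.array(r[0]);a=r[2] if r[1][0]>r[1][1] else r[2]+90
a=(a+90)%180-90;yaw=np.radians(a);print('yaw',yaw)
d=roi&(im.max(2)<40)
d[:215]=0;d[:,:265]=0;d[:,295:]=0
n,lab,st,c=cv2.connectedComponentsWithStats(d.astype(np.uint8));i=1+np.argmax(st[1:,4]);print(st[i])
q=P[lab==i];q=q[~np.isnan(q).any(1)]
l=(q[:,:2]-C)@np.array([[np.cos(yaw),-np.sin(yaw)],[np.sin(yaw),np.cos(yaw)]])
L=np.c_[l,q[:,2]]
for x in np.arange(-.08,.04,.01):
    k=(L[:,0]>=x)&(L[:,0]<x+.01)
    if k.sum()>2:print(round(x+.005,3),k.sum(),'y',np.round([L[k,1].min(),L[k,1].max(),np.median(L[k,1])],4),'ztop',round(np.percentile(L[k,2],90),4))
print(C)
```

```text
rim ((0.4605892300605774, -0.4356815814971924), (0.13228967785835266, 0.15824386477470398), 79.42655181884766) 468
yaw -0.18454148405011425
[271 218  17  40 384]
-0.065 19 y [-0.0075  0.0113  0.0015] ztop 0.1238
-0.055 44 y [-0.009   0.0121  0.0015] ztop 0.1306
-0.045 45 y [-0.0093  0.0123  0.002 ] ztop 0.1292
-0.035 43 y [-0.0099  0.0126  0.0018] ztop 0.1186
-0.025 44 y [-0.0092  0.0126  0.0021] ztop 0.1099
-0.015 40 y [-0.0098  0.0119  0.0023] ztop 0.1021
-0.005 39 y [-0.0087  0.0126  0.0018] ztop 0.0917
0.005 37 y [-0.009   0.0125  0.0028] ztop 0.0842
0.015 39 y [-0.0105  0.014   0.0018] ztop 0.0741
0.025 33 y [-0.0148  0.0175  0.0007] ztop 0.0668
[ 0.46058923 -0.43568158]
```

Run:
```python
from h import *
go([.4196,-.4265,.19],[np.pi,0,-.1845])
```

```text
at [ 0.4537 -0.1818  0.1644] [ 3.135 -0.012 -0.   ] w 0.0562 f 0.0 [ 1.2 -0.2  0.2] t 6.1
turn [ 0.005 -0.012  0.184] cm [-3.37 24.49 -2.45]
```

{"api": "move_arm", "payload": {
  "deltas": [0, 0, 0.03, -0.5, 3, -2.5, -0.2, 0, 0, 0.08, -1, 7, -2.5, -0.2, 0, 0, 0.13, -1.7, 11, -2.5, -0.2, 0, 0, 0.184, -2.3, 15, -2.5, -0.2, 0, 0, 0.184, -2.9, 19, -2.5, -0.2, 0, 0, 0.184, -3.4, 22.5, -2.5, -0.2, 0, 0, 0.184, -3.4, 24.5, -2.5, -0.2, 0, 0, 0.184, -3.4, 24.5, -2.5, -0.2]
}}

```text
time: 6.9
tool_pos: [0.4151, -0.4271, 0.1805]
ee_rot: [-3.141, 0.002, -0.188]
wrist_force: [-0.7, -0.4, 0.2]
width: 0.0562
finger_force: 0.0
```

Run:
```python
from h import *
s=snap('wrist');save(s,'w5')
T=s['T'];c=T[:3,:3].T@(np.array([.4196,-.4265,.107])-T[:3,3]);p,_=cv2.projectPoints(np.array([[c[0],-c[1],-c[2]]]),np.zeros(3),np.zeros(3),s['K'],np.array(s['D'],float));print('grip px',p.ravel())
go([.4196,-.4265,.088],[np.pi,0,-.1845])
```

```text
grip px [247.75576707 195.23155841]
at [ 0.4156 -0.4253  0.1809] [-3.14e+00  2.00e-03 -1.86e-01] w 0.0563 f 0.0 [-0.1 -0.1 -1.1] t 6.95
turn [-0.002  0.002 -0.001] cm [0.43 0.06 9.29]
```

View pics/w5.png

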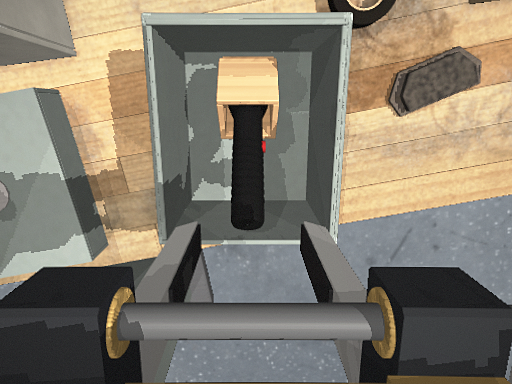

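The wrist view shows the torch tail at (248,225), centred between the fingers. The projected grip point (248,195) lies on the torch axis. Descending and gripping.

{"api": "move_arm", "payload": {
  "deltas": [0, 0, 0, 0.2, 0, 3, -0.2, 0, 0, 0, 0.4, 0, 6, -0.2, 0, 0, 0, 0.4, 0, 8.5, -0.2, 0, 0, 0, 0.4, 0, 9.3, -0.2, 0, 0, 0, 0.4, 0, 9.3, 1, 0, 0, 0, 0.4, 0, 9.3, 1, 0, 0, 0, 0.4, 0, 9.3, 1, 0, 0, 0, 0.4, 0, 9.3, 1]
}}

```text
time: 7.75
tool_pos: [0.4208, -0.4263, 0.0914]
ee_rot: [3.14, -0.003, -0.184]
wrist_force: [0.7, -0.5, -0.3]
width: 0.0282
finger_force: 0.4
```

{"api": "move_arm", "payload": {
  "deltas": [0, 0, 0, 0, 0, 0, 1, 0, 0, 0, 0, 0, 0, 1]
}}

```text
time: 7.95
tool_pos: [0.4207, -0.4264, 0.0911]
ee_rot: [3.14, -0.002, -0.184]
wrist_force: [-0.4, 0.8, 4.9]
width: 0.0263
finger_force: 29.9
```

{"api": "move_arm", "payload": {
  "deltas": [0, 0, 0, -0.37, 0, -0.33, 1, 0, 0, 0, -1.1, 0, -1.0, 1, 0, 0, 0, -1.85, 0, -1.67, 1, 0, 0, 0, -2.6, 0, -2.34, 1, 0, 0, 0, -3.35, 0, -3.0, 1, 0, 0, 0, -4.1, 0, -3.7, 1, 0, 0, 0, -4.8, 0, -4.35, 1, 0, 0, 0, -5.2, 0, -4.7, 1]
}}

```text
time: 8.75
tool_pos: [0.368, -0.4161, 0.1374]
ee_rot: [3.141, 0.0, -0.185]
wrist_force: [3.1, -1.3, -0.2]
width: 0.0261
finger_force: 29.8
```

{"api": "move_arm", "payload": {
  "deltas": [0, 0, 0, 0, 0, -1.5, 1, 0, 0, 0, 0, 0, -3.5, 1, 0, 0, 0, 0, 0, -6, 1, 0, 0, 0, 0, 0, -9, 1, 0, 0, 0, 0, 0, -12, 1, 0, 0, 0, 0, 0, -15, 1, 0, 0, 0, 0, 0, -17.5, 1, 0, 0, 0, 0, 0, -18, 1]
}}

```text
time: 9.55
tool_pos: [0.3684, -0.4168, 0.3208]
ee_rot: [3.137, -0.003, -0.185]
wrist_force: [-0.3, -0.8, -0.9]
width: 0.0265
finger_force: 29.9
```

{"api": "move_arm", "payload": {
  "deltas": [0, 0.08, 0, 0, 0, 0, 1, 0, 0.18, 0, 0, 0, 0, 1, 0, 0.28, 0, 0, 0, 0, 1, 0, 0.38, 0, 0, 0, 0, 1, 0, 0.48, 0, 0, 0, 0, 1, 0, 0.58, 0, 0, 0, 0, 1, 0, 0.68, 0, 0, 0, 0, 1, 0, 0.733, 0, 0, 0, 0, 1]
}}

```text
time: 10.35
tool_pos: [0.367, -0.415, 0.3133]
ee_rot: [-3.137, -0.731, -0.189]
wrist_force: [-0.1, 0.9, -1.9]
width: 0.0265
finger_force: 29.9
```

{"api": "move_arm", "payload": {
  "deltas": [0, 0, 0, 0, 0, 0, 1, 0, 0, 0, 0, 0, 0, 1, 0, 0, 0, 0, 0, 0, 1]
}}

```text
time: 10.65
tool_pos: [0.3691, -0.4161, 0.3166]
ee_rot: [3.141, -0.732, -0.183]
wrist_force: [0.0, 0.7, -1.3]
width: 0.0265
finger_force: 29.9
```

Run:
```python
from h import *
s=snap('scene');save(s,'s6');P=cloud(s)
go([.34,-.36,.26],[np.pi,0,-.185])
im=s['image'].astype(int);o=robot.get_obs()
t=o['tool_pos']; d=np.linalg.norm(P-t,axis=2)
m=(im.max(2)<45)&(d<.16)&(P[:,:,0]>t[0]+.015);q=P[m]
print(len(q));
k=q[:,0].argsort();q=q[k]
for c in np.array_split(q,6): print(np.round(c.mean(0),3))
z=snap('top');P=cloud(z);Z=P[:,:,2]
m=np.zeros(Z.shape,bool);m[170:280,115:240]=1;m&=(Z>.03)&(Z<.055);q=P[m]
print(len(q),np.round(np.nanpercentile(q,[2,50,98],axis=0),3))
```

```text
at [ 0.3693 -0.4161  0.3169] [ 3.141 -0.732 -0.183] w 0.0265 f 29.94374251768022 [ 0.4  0.5 -2. ] t 10.7
turn [-0.    -0.732  0.002] cm [-6.71 -4.99  1.62]
556
[ 0.392 -0.431  0.334]
[ 0.413 -0.435  0.335]
[ 0.429 -0.439  0.333]
[ 0.441 -0.444  0.334]
[ 0.451 -0.447  0.335]
[ 0.462 -0.449  0.335]
4144 [[ 0.366 -0.255  0.037]
 [ 0.449 -0.185  0.041]
 [ 0.533 -0.111  0.045]]
```

View pics/s6.png

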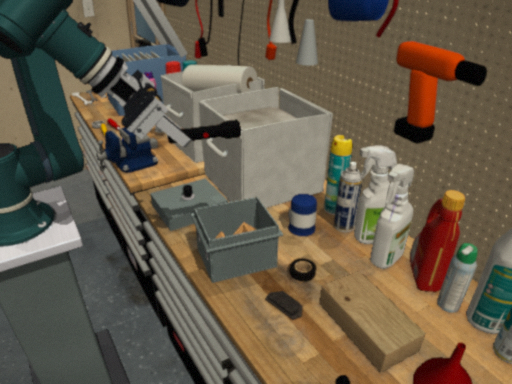

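The torch is held level (pixels 190–240, 122–140) at a height of 0.33 m, and the lid lies flat to the left at (188,203). The filter, pad and tape look undisturbed. Handing in.

```bash
python3 -c "
from bench import robot
print(robot.close_job())"
```

```text
the job is handed in; nothing more can be done
None
```

I've handed the job in, but it returned no verdict: at hand-in the lid lay flat and let go on the free spot, the torch was held level and still about 33 cm up, and the oil filter, brake pad and tape looked unmoved.

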